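Put the tip box away in the bench cabinet

ROBOT

A 6-joint arm with a two-finger parallel gripper is mounted at the origin on the work surface. World frame = base frame: x ahead of the robot, y to its left, z up, the work surface at z = 0. Lengths are in m, angles in degrees, forces in N, time in s.
With the tool pointing down it reaches from about 0.25 to 0.775 m from the base axis. Payload 4 kg.
Tool frame: the origin (TCP) lies midway between the tips of the shut fingers; the grasp point (between the pads) lies 19 mm behind it; x points along the fingers, z is the direction in which the jaws open and shut, and the axes are right-handed (so a half turn about x gives the same grasp; the last joint's range is limited). The gripper opens to 85 mm and grips with 20 to 120 N. Pads are 22 mm wide; open, the fingers measure 114 mm over their backs; the gripper's body (76 mm by 85 mm) begins 54 mm behind the grasp point. The pads swing forward as they close: fully open they stand 13 mm farther back than shut.
Start: joints at [-78.157, 4.996, 78.535, -0, 96.463, -5.907], TCP at [0.168, -0.524, 0.231] pointing down, gripper open.
Joint ranges: [-177.83, 177.83], [-43.37, 116.18], [15.69, 146.23], [-61.86, 241.86], [9.47, 152.12], [-147.06, 147.06]. Speed limits (degrees/s): [159.86, 159.86, 180, 180, 180, 180].

INTERFACE

Orientations are given as a 3x3 rotation matrix whose columns are the frame's x, y, z axes.
In Python, from cell import manip gives the robot as it stands.
- The arm moves only by the tool jog_arm, never from a script. Its argument "commands" is a list of rows, each a list of 7 numbers: the finger opening in mm, from 0 to 85.4, then the shift along the tool's x, y, z in mm, then the turn, a rotation vector about the tool's x, y, z in degrees. In form: [[grip, dx, dy, dz, ax, ay, az], ...]. A call has exactly 8 rows; each row shifts and turns the commanded pose from where the row before left it, along the tool's axes as they then stand; what a row does not reach is not made up. A row lasts 1/8 s, in which the tool goes at most 62.5 mm and 10.7 degrees, less where a joint would pass 70% of its speed; a pose out of reach is approached as far as the arm can. A call with a gripper value outside its range is refused whole. The fingers move at their own pace and stop on an object; the grip force is fixed at half the most. Time passes only in rows, so rows that do not move let the fingers close, or fill a call up. It gives the time, the measured TCP pose, the force and the opening at its end, in the units of the state.
- manip.state(): the state, without advancing time (a new reading comes with each control period).
- manip.get_image(name): name is "side" or "top" or "wrist"; returns (picture, depth): 480x640x3 uint8, blue, green, red; 480x640 float32, m along the optical axis (not along the pixel's ray), 0 where there is no reading.
- manip.get_calibration(name): a dict with "fx", "fy", "cx", "cy" (pixels), "xyz" and "attitude" of the camera in the world; the wrist camera has in their place "T_tool_cam" (4x4, takes a point from camera to tool coordinates, whose origin is the TCP and whose axes are the tool frame's). Camera axes: x right, y down, z forward; pixel columns grow to the right and rows downward; lengths in m; the calibration is good to about 2 mm. A picture is of the moment at which its call begins: read the wrist's pose just before it. get_calibration takes no time and is no camera call.
- manip.hand_in(): hands the job in, once; it reports no verdict.
Trained networks look in the newest picture that a camera, given by its name, has taken for a name from the list of things; names that differ only in an ending like _2 or _b are one class to them, and where a whole thing is asked for, a point or a joint stands for the part that bears it (a point fixed in the world has none). Each returns a list of dicts, best first, with "score" (0 to 1); they miss things now and then, are a little off and sometimes report something else, mostly with a low value. They report only what shows in the picture. A call takes as long as a camera call. They do not tell look-alikes from the thing itself.
- manip.silhouettes(thing, camera): "mask" (480x640 bool, what is visible of it) and "rect" ([centre column, centre row, width, height] in pixels, round what is visible of it).
The state is a dict: "time": time; "qpos": joint angles; "dq": joint speeds; "effort": joint torques, N m; "position": TCP position; "orientation": TCP orientation; "ft_force": force on the tool from outside, world axes, zero at the start; "moment": the same for the moment, N m; "finger_gap": finger opening in m.
Only numpy, scipy, OpenCV 4.12 (cv2) and the standard library are available. Lean on these libraries where they do the work, as an engineer would, in place of code of your own. Each camera call takes 0.05 s, during which the arm holds its last target. There are 200 camera calls.

TASK

Put the open pipette-tip box away: shut its lid, get it end first into the empty bay of the low clear-roofed cabinet until it is fully inside, and swing the cabinet door shut. Keep the box upright so no tips spill, and leave the box already stored, the tube rack, the bottle and the pipette where they are.

Things in the scene. Friction and masses are not known exactly. Their poses are not given: they have to be found in the camera images.
- tipbox: Pipette-tip box standing open on the bench, blue base 120 (its x) x 84 (its y) x 44 mm high filled with yellow tips, clear frosted lid; 62 mm high with the lid shut; about 180 to 280 g in all, too wide to grasp, so it is pushed along the bench. Origin: centre of its underside; z up; x along its long side. The tips reach 54 mm above the bench. The lid is hinged along the long side at y = +42 mm, z = 44 mm; that side starts towards the robot.
- tipbox_lid (a joint): Opening angle of that box's lid, rad: 0 shut, about 1.6 to 1.9 at the start (upright, leaning outwards, its top edge about 125 mm above the bench). The lid is a shallow shell 120 x 84 x 18 mm. It stays up while past upright; pushed over towards the box it falls shut by its own 35 g; there is no latch.
- tipbox_lid_edge (a point): Middle of the lid's free long edge (with the lid shut: on the long side away from the hinge, 53 mm above the bench).
- cabinet: Low bench-top cabinet of white plastic with a clear roof, fixed: 140 deep (its x) x 203 wide (its y) x 75 mm high, walls, divider and roof 5 mm thick. Origin: centre of its footprint on the bench; the open front is at x = -70 mm and faces -x. Two bays side by side, centred at y = -49.5 and y = +49.5 mm, each 94 mm wide, 70 mm high and 135 mm deep from the front to the inside of the back wall. It has no floor of its own: boxes slide in along the bench without a step.
- liner: Thin grey liner, 126 x 88 mm and flush with the bench, on the ground of the EMPTY bay; it marks which bay is free. Origin: its centre, which lies on the bay's centre line at the cabinet's x = 0; axes parallel to the cabinet's. A box whose outer end is flush with the cabinet front has its centre at x = -10 mm in this frame; against the back wall, at x = +5 mm.
- storedbox: The same kind of tip box, lid shut, already in the other bay (loose). Origin: centre of its underside. Leave it.
- door (a joint): Opening angle of the cabinet's clear door, rad: 0 shut, about 1.6 to 1.9 at the start (standing straight out from the front or a little beyond); range 0 to 1.95. The door is upright, 200 mm wide, 72 mm high, 4 mm thick, and stays where it is left (light hinge friction, under 0.3 N at its free edge). It swings about a vertical axis at the cabinet's y = -101 mm side of the front. A small knob, 12 mm proud, sits 14 mm from the free edge on the outer face, 40 mm above the bench.
- door_hinge (a point): Point on the door's hinge axis, 40 mm above the bench, at the cabinet's x = -71, y = -101.5 mm.
- door_edge (a point): Middle of the door's free upright edge, 40 mm above the bench; 200 mm from the hinge.
- tuberack: Blue tube rack with a few tubes, 224 (its x) x 68 x 26 mm, tubes up to 43 mm. Origin: centre of its underside. Leave it.
- bottle: Round bottle, 70 mm across and 140 mm tall. Origin: centre of its underside. Leave it.
- pipette: Grey hand pipette lying on the bench along its x, from -137 to +113 mm, up to 32 mm high. Origin on the bench under its body. Leave it.
There are look-alikes about, which are no part of the job. What is shaped like the tipbox but pink is not meant.

How it is judged (in metres and radians):
On the way, in this order (a step that is already met when the one before it is completed fails the run):
1. the tip box's lid is shut (value of joint tipbox_lid below 0.08 rad), for 0.2 s.
2. the shut box is fully inside the empty bay (value of joint tipbox_lid below 0.08 rad and x of tipbox in the frame of liner between -0.013 and 0.02 m and y of tipbox in the frame of liner between -0.012 and 0.012 m and height (world z) of tipbox below 0.006 m), for 0.2 s.
At the end, for the whole second after the job is handed in: The tip box rests flat in the bay that was empty, lengthwise, its outer end flush with the cabinet front or deeper (centre above -13 mm along the liner's x, within 12 mm of its centre line); lid shut (below 0.08 rad) and cabinet door shut (below 0.05 rad), all still (all of step 2 and value of joint door below 0.05 rad and angle between tipbox's own z axis and vertical below 0.06 rad and angle between the x axis of tipbox and the x axis of cabinet, either way round below 0.12 rad and linear speed of tipbox below 0.01 m/s and velocity of joint door between -0.05 and 0.05 rad/s); the robot touches nothing.
It fails at once if the tip box is tipped by more than about 25 degrees, which would spill tips (angle between tipbox's own z axis and vertical above 0.44 rad).
It fails at once if the stored box is moved by more than 20 mm (distance of storedbox from where it was at the start of the episode above 0.02 m).
It fails at once if the tube rack is moved by more than 30 mm (distance of tuberack from where it was at the start of the episode above 0.03 m).
It fails at once if the bottle is moved by more than 30 mm (distance of bottle from where it was at the start of the episode above 0.03 m).
It fails at once if the pipette is moved by more than 30 mm (distance of pipette from where it was at the start of the episode above 0.03 m).
It also fails if it takes over 72 s, if anything falls off the work surface, if the arm or the gripper's body presses on something with over 40 N, if the wrist force passes 120 N, or if a joint passes its speed limit or range.

## Working session

There is one attempt and no reset: what is moved stays moved. The work goes in short steps, Python scripts to look and compute and a tool call to move; the robot and the scene stay as the last step left them, time stands still between calls to the robot, and variables do not carry over. Pictures are saved under pics/ and viewed, about 8 in all and at most 12, crops included, and the job is handed in when it is done.

Besides the shell and the picture viewer there is one more tool, called after "Call:" by a JSON object that holds its "name" and its "arguments". jog_arm: Moves the arm, as the interface text tells. Its arguments: {"type":"object","properties":{"commands":{"type":"array"}},"required":["commands"]}

```bash
mkdir -p pics; ls; cat > h.py <<'E'
import numpy as np, cv2
from cell import manip
def cam(n):
    c=manip.get_calibration(n)
    return c
def world(n,dep,c,uv):
    u,v=np.asarray(uv,float).T; d=dep[v.astype(int),u.astype(int)]
    p=np.stack([(u-c['cx'])/c['fx']*d,(v-c['cy'])/c['fy']*d,d],1)
    return p@np.array(c['attitude']).T+np.array(c['xyz']), d
E
python3 - <<'E'
from h import *
for n in ['side','top']:
    im,d=manip.get_image(n); cv2.imwrite(f'pics/{n}0.png',im); np.save(f'{n}0.npy',d)
    print(n,manip.get_calibration(n))
    for t in ['tipbox','cabinet','liner','door','storedbox','tuberack','bottle','pipette','tipbox_lid']:
        print(t,[(round(r['score'],2),np.round(r['rect']).tolist()) for r in manip.silhouettes(t,n)][:4])
print(manip.state())
E
```

```text
pics
side {'fx': 559.8949510541565, 'fy': 559.8949510541565, 'cx': 315.72136431294507, 'cy': 241.90365415592845, 'xyz': array([ 0.47163675, -1.12444408,  0.7976361 ]), 'attitude': array([[ 0.99664356, -0.05798336,  0.05778875],
       [-0.07998832, -0.53952854,  0.83815919],
       [-0.01742061, -0.83996839, -0.54235563]])}
tipbox [(0.8, [191.0, 340.0, 76.0, 75.0]), (0.68, [343.0, 303.0, 75.0, 80.0]), (0.67, [400.0, 213.0, 48.0, 35.0]), (0.62, [419.0, 359.0, 79.0, 73.0])]
cabinet [(0.62, [318.0, 216.0, 106.0, 85.0]), (0.53, [419.0, 288.0, 22.0, 68.0]), (0.15, [343.0, 301.0, 73.0, 77.0])]
liner [(0.81, [286.0, 211.0, 35.0, 22.0])]
door [(0.8, [357.0, 229.0, 32.0, 59.0])]
storedbox [(0.66, [319.0, 209.0, 31.0, 19.0])]
tuberack [(0.77, [317.0, 433.0, 131.0, 58.0])]
bottle [(0.57, [260.0, 165.0, 24.0, 51.0])]
pipette [(0.85, [420.0, 290.0, 22.0, 70.0]), (0.63, [319.0, 209.0, 31.0, 20.0])]
tipbox_lid [(0.96, [403.0, 208.0, 44.0, 27.0]), (0.93, [418.0, 352.0, 76.0, 54.0]), (0.76, [322.0, 294.0, 28.0, 66.0]), (0.56, [190.0, 333.0, 77.0, 56.0])]
top {'fx': 500.7689117137651, 'fy': 500.768911
[... 1005 characters left out ...]
5e+01,  1.23998290e-03,
        9.64635852e+01, -5.90591121e+00]), 'dq': array([ 0.01303685, -0.05594345, -0.05586389,  0.05686549, -0.10439399,
        0.08737137]), 'effort': array([ 1.53901674e-03, -3.51733696e+01, -3.13469338e+01, -1.91394333e-04,
        2.55145078e-04,  1.27354161e-05]), 'position': array([ 0.16770933, -0.52382268,  0.23136889]), 'orientation': array([[ 4.92611917e-05,  9.52385263e-01,  3.04897209e-01],
       [-1.30104135e-04,  3.04897213e-01, -9.52385254e-01],
       [-9.99999990e-01,  7.24724488e-06,  1.38928861e-04]]), 'ft_force': array([0.36983356, 0.15068068, 0.0930135 ]), 'moment': array([ 0.10532511,  0.01921948, -0.00251334]), 'finger_gap': 0.0852316387917394}
```

View pics/top0.png

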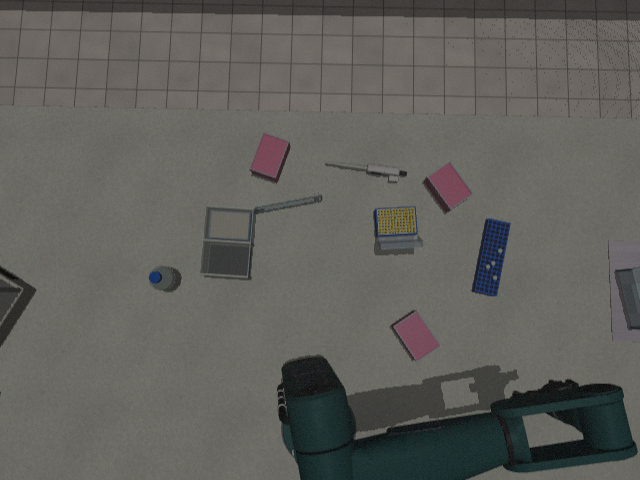

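View pics/side0.png

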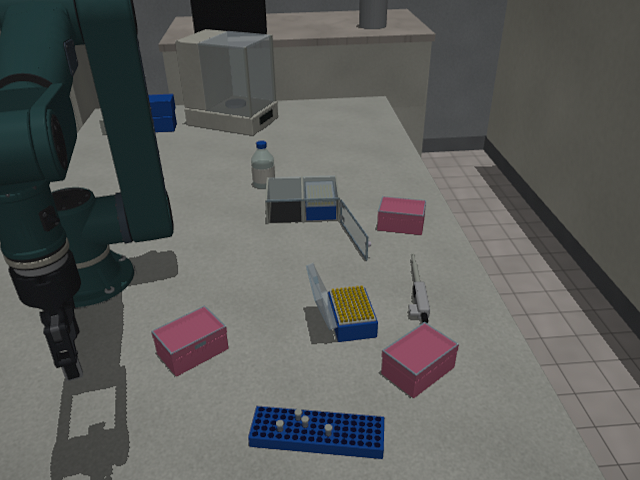

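The top view shows the blue open box with yellow tips at (396,222). The pink look-alikes are at (269,157), (448,187) and (415,335). The cabinet is at (228,243), and its empty grey bay is the lower one at (226,260). The door runs from (254,210) to (321,198). I choose the blue/yellow box and check it in a crop.

```bash
cat >> h.py <<'E'
def ray(n,uv,z):
    c=manip.get_calibration(n); uv=np.atleast_2d(np.asarray(uv,float))
    r=np.stack([(uv[:,0]-c['cx'])/c['fx'],(uv[:,1]-c['cy'])/c['fy'],np.ones(len(uv))],1)@np.array(c['attitude']).T
    o=np.array(c['xyz']); return o+r*((z-o[2])/r[:,2])[:,None]
E
python3 - <<'E'
from h import *
im=cv2.imread('pics/top0.png'); c=im[185:290,190:430]
cv2.imwrite('pics/crop0.png',cv2.resize(c,None,fx=3.3,fy=3.3,interpolation=cv2.INTER_CUBIC))
d=np.load('top0.npy')
cc=manip.get_calibration('top')
def P(mask):
    v,u=np.nonzero(mask); p,_=world('top',d,cc,np.stack([u,v],1)); return p
manip.get_image('top')
hsv=cv2.cvtColor(im,cv2.COLOR_BGR2HSV)
y=cv2.inRange(hsv,(20,90,60),(40,255,255)); y[:195]=0; y[245:]=0; y[:,:360]=0;y[:,430:]=0
p=P(y>0); print('tips z',np.median(p[:,2]),'rect',cv2.minAreaRect(p[:,:2].astype(np.float32)), len(p))
for t in ['cabinet','door','tipbox','tuberack','bottle','pipette']:
    rs=manip.silhouettes(t,'top')
    for r in rs[:2]:
        p=P(r['mask']); print(t,round(r['score'],2),np.percentile(p[:,2],[5,50,95]).round(3),[np.round(x,3) for x in cv2.minAreaRect(p[:,:2].astype(np.float32))])
v,u=np.mgrid[0:480,0:640]; p,_=world('top',d,cc,np.stack([u.ravel(),v.ravel()],1)); p=p.reshape(480,640,3)
m=(p[:,:,2]>.066)&(p[:,:,2]<.082)&(u>190)&(u<265)&(v>195)&(v<290)
q=p[m][:,:2].astype(np.float32); r=cv2.minAreaRect(q);print('cab top',m.sum(),r,cv2.boxPoints(r))
m=(p[:,:,2]>.04)&(p[:,:,2]<.09)&(u>258)&(u<330)&(v>190)&(v<215)
q=p[m][:,:2].astype(np.float32); print('door', m.sum(), cv2.boxPoints(cv2.minAreaRect(q)))
print('lid max z', p[232:255,370:430,2].max())
E
```

```text
tips z 0.051879718979549905 rect ((0.5346145033836365, -0.11885477602481842), (0.1092158854007721, 0.36070990562438965), 36.739830017089844) 479
cabinet 0.75 [0.009 0.048 0.073] [array([0.561, 0.028]), array([0.322, 0.168]), np.float64(38.509)]
cabinet 0.59 [0.029 0.073 0.079] [array([0.545, 0.165]), array([0.364, 0.302]), np.float64(86.305)]
door 0.71 [0.01  0.048 0.073] [array([0.662, 0.105]), array([0.021, 0.194]), np.float64(12.355)]
tipbox 0.79 [0.02  0.061 0.067] [array([ 0.597, -0.198]), array([0.126, 0.559]), np.float64(35.529)]
tipbox 0.71 [0.029 0.061 0.067] [array([ 0.336, -0.184]), array([0.347, 0.118]), np.float64(56.337)]
tuberack 0.97 [0.003 0.026 0.033] [array([ 0.42 , -0.321]), array([0.215, 0.595]), np.float64(26.647)]
bottle 0.96 [0.011 0.094 0.141] [array([0.423, 0.257]), array([0.529, 0.072]), np.float64(89.253)]
pipette 0.84 [0.013 0.026 0.035] [array([ 0.628, -0.045]), array([0.201, 0.453]), np.float64(57.314)]
cab top 3384 ((0.5376237034797668, 0.2631700038909912), (0.16964538395404816, 0.21243305504322052), 87.36307525634766) [[0.42761722 0.18332382]
 [0.63982534 0.17355044]
 [0.6476302  0.3430162 ]
 [0.43542206 0.35278958]]
door 230 [[0.63270646 0.1896857 ]
 [0.67270523 0.00707542]
 [0.6888434  0.01061033]
 [0.64884466 0.19322062]]
lid max z 1.5084462254953728
```

View pics/crop0.png

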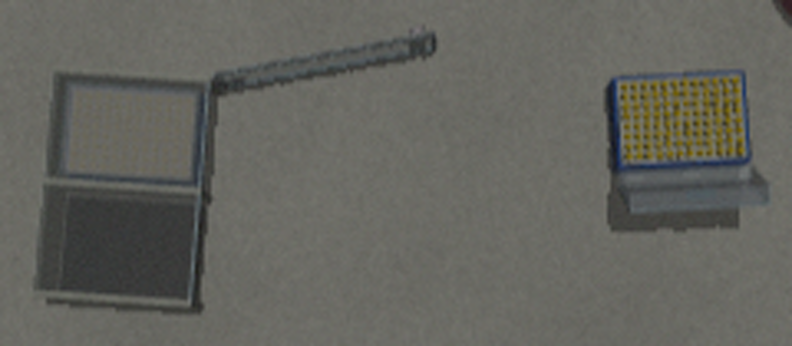

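The crop shows a blue base with yellow tips and a clear lid on the robot's side (crop about (680,120)). The bay with the grey liner is at crop (130,245). It is the right box.

```bash
python3 - <<'E'
from h import *
f=lambda l: np.array(l)/3.3+[190,185]-0.35
def fit(pts,L,W):  # centre, yaw from 4 corners TL TR BR BL
    P=ray('top',pts[0],pts[1])[:,:2]; print(P.round(4).tolist(),'sides',np.linalg.norm(P-np.roll(P,-1,0),axis=1).round(3))
    a=(P[0]-P[1]+P[3]-P[2]); b=(P[3]-P[0]+P[2]-P[1])  # a: towards image left = +y ; b: down = -x
    print(' c',P.mean(0).round(4),'dir a deg from +y',np.degrees(np.arctan2(-a[0],a[1])).round(2),'b',np.degrees(np.arctan2(-b[1],-b[0])).round(2))
fit((f([(57,73),(212,80),(193,306),(38,291)]),.075),0,0)
fit((f([(612,79),(745,72),(749,160),(617,170)]),.044),0,0)
print('door',ray('top',f([(215,80),(435,42)]),.073).round(4).tolist())
print('lid top', ray('top',f([(630,212),(768,204)]),.12).round(4).tolist())
print('rack',ray('top',[(487,219),(510,223),(495,296),(473,292)],.026).round(3).tolist())
print('pip',ray('top',[(326,165),(407,174),(392,182)],.02).round(3).tolist())
print('pink',ray('top',[(425,181),(449,163),(471,189),(446,211),(393,327),(417,310),(439,344),(416,360)],.062).round(3).tolist())
E
```

```text
[[0.6303, 0.3384], [0.6273, 0.2016], [0.4287, 0.2101], [0.4383, 0.3451]] sides [0.137 0.199 0.135 0.192]
 c [0.5312 0.2738] dir a deg from +y -2.65 b -2.23
[[0.6422, -0.153], [0.6514, -0.2722], [0.5719, -0.2761], [0.56, -0.1585]] sides [0.12  0.08  0.118 0.082]
 c [ 0.6064 -0.215 ] dir a deg from +y 5.09 b 3.31
door [[0.6277, 0.1992, 0.073], [0.6664, 0.0063, 0.073]]
lid top [[0.5155, -0.1621, 0.12], [0.5251, -0.2782, 0.12]]
rack [[0.622, -0.489, 0.026], [0.611, -0.557, 0.026], [0.394, -0.51, 0.026], [0.404, -0.445, 0.026]]
pip [[0.777, -0.004, 0.02], [0.755, -0.251, 0.02], [0.729, -0.206, 0.02]]
pink [[0.725, -0.297, 0.062], [0.781, -0.368, 0.062], [0.704, -0.432, 0.062], [0.637, -0.358, 0.062], [0.299, -0.206, 0.062], [0.348, -0.275, 0.062], [0.254, -0.337, 0.062], [0.208, -0.272, 0.062]]
```

```bash
cat >> h.py <<'E'
from scipy.spatial.transform import Rotation as Ro
def R_of(ang,tilt=0): # ang: heading of tool z (deg from world x), tool x down; then tilt about tool z
    a=np.radians(ang); z=np.array([np.cos(a),np.sin(a),0]); x=np.array([0,0,-1.]); y=np.cross(z,x)
    return np.stack([x,y,z],1)@Ro.from_euler('z',tilt,degrees=True).as_matrix()
def plan(ways,grip,start=None):  # ways: list of (xyz,R,nrows)
    s=manip.state(); p,R=(s['position'],s['orientation']) if start is None else start
    out=[]
    for q,Q,n in ways:
        q=np.array(q); dp=(q-p)/n; w=Ro.from_matrix(R.T@Q).as_rotvec(degrees=True)/n
        for i in range(n):
            r=np.concatenate([R.T@((q-p)/(n-i)) , w]).round(1); out.append([grip]+(r+0.).tolist())
            p=p+R@r[:3]; R=R@Ro.from_rotvec(r[3:],degrees=True).as_matrix()
    print(len(out),'end',p.round(4),'err',np.round(p-q,4))
    for i in range(0,len(out),8): print(str(out[i:i+8]).replace(' ',''))
E
python3 - <<'E'
from h import *
A=R_of(-92.5)
plan([((.43,-.215,.17),A,7),((.43,-.215,.095),A,3),((.58,-.215,.095),A,6)],60)
E
```

```text
16 end [ 0.5359 -0.1881  0.1313] err [-0.0441  0.0269  0.0363]
[[60,0.0,0.0,0.0,2.9,0.0,0.0],[60,0.0,0.1,0.0,2.9,0.0,0.0],[60,0.0,0.0,0.0,2.9,0.0,0.0],[60,0.0,0.1,-0.1,2.9,0.0,0.0],[60,0.0,0.0,-0.1,2.9,0.0,0.0],[60,0.0,0.0,0.0,2.9,0.0,0.0],[60,0.1,0.1,-0.1,2.9,0.0,0.0],[60,0.0,0.0,0.0,0.0,0.0,0.0]]
[[60,0.0,0.0,0.0,0.0,0.0,0.0],[60,0.0,0.0,0.0,0.0,0.0,0.0],[60,0.0,0.0,0.0,0.0,0.0,0.0],[60,0.0,0.0,0.0,0.0,0.0,0.0],[60,0.0,0.0,0.0,0.0,0.0,0.0],[60,0.0,0.0,0.0,0.0,0.0,0.0],[60,0.0,0.1,0.0,0.0,0.0,0.0],[60,0.0,0.0,0.0,0.0,0.0,0.0]]
```

Metres need converting to mm; fixing that.

```bash
sed -i 's|r=np.concatenate(\[R.T@((q-p)/(n-i)) , w\])|r=np.concatenate([R.T@((q-p)/(n-i))*1e3, w])|; s|p=p+R@r\[:3\];|p=p+R@r[:3]/1e3;|' h.py
python3 - <<'E'
from h import *
A=R_of(-92.5)
plan([((.43,-.215,.17),A,8),((.43,-.215,.095),A,2),((.58,-.215,.095),A,6)],60)
E
```

```text
16 end [ 0.58  -0.215  0.095] err [0. 0. 0.]
[[60,7.7,43.0,-26.8,2.5,0.0,0.0],[60,7.7,41.8,-28.6,2.5,0.0,0.0],[60,7.7,40.5,-30.4,2.5,0.0,0.0],[60,7.6,39.1,-32.2,2.5,0.0,0.0],[60,7.7,37.7,-33.8,2.5,0.0,0.0],[60,7.6,36.2,-35.4,2.5,0.0,0.0],[60,7.7,34.6,-37.0,2.5,0.0,0.0],[60,7.6,33.0,-38.5,2.5,0.0,0.0]]
[[60,37.5,0.0,0.0,0.1,0.0,0.0],[60,37.5,0.0,0.0,0.1,0.0,0.0],[60,0.0,25.0,-1.1,0.0,0.0,0.0],[60,0.0,25.0,-1.1,0.0,0.0,0.0],[60,0.0,25.0,-1.0,0.0,0.0,0.0],[60,0.0,25.0,-1.1,0.0,0.0,0.0],[60,0.0,24.9,-1.0,0.0,0.0,0.0],[60,0.0,25.0,-1.1,0.0,0.0,0.0]]
```

Call:
{"name": "jog_arm", "arguments": {"commands": [[60,8,43,-27,2.5,0,0],[60,8,42,-29,2.5,0,0],[60,8,40,-30,2.5,0,0],[60,7,39,-32,2.5,0,0],[60,8,38,-34,2.5,0,0],[60,7,36,-35,2.5,0,0],[60,8,35,-37,2.5,0,0],[60,7,33,-39,2.5,0,0]]}}

```text
time: 2.35
position: [0.4311, -0.2134, 0.1703]
orientation: [[0.001, 0.999, -0.041], [-0.001, -0.041, -0.999], [-1.0, 0.001, 0.001]]
ft_force: [0.8, -0.2, -0.8]
finger_gap: 0.06
```

Call:
{"name": "jog_arm", "arguments": {"commands": [[60,37,0,0,0,0,0],[60,38,10,0,0,0,0],[60,0,15,-0.7,0,0,0],[60,0,15,-0.7,0,0,0],[60,0,15,-0.7,0,0,0],[60,0,15,-0.7,0,0,0],[60,0,15,-0.7,0,0,0],[60,0,15,-0.7,0,0,0]]}}

```text
time: 3.35
position: [0.5313, -0.2145, 0.0955]
orientation: [[0.0, 0.999, -0.039], [-0.0, -0.039, -0.999], [-1.0, 0.0, 0.0]]
ft_force: [0.2, 0.5, -0.6]
finger_gap: 0.0599
```

Call:
{"name": "jog_arm", "arguments": {"commands": [[60,0,15,-0.7,0,0,0],[60,0,15,-0.7,0,0,0],[60,0,15,-0.7,0,0,0],[60,0,5,0,0,0,0],[60,0,0,0,0,0,0],[60,0,0,0,0,0,0],[60,0,0,0,0,0,0],[60,0,0,0,0,0,0]]}}

```text
time: 4.35
position: [0.58, -0.2144, 0.0955]
orientation: [[0.0, 0.999, -0.039], [-0.0, -0.039, -0.999], [-1.0, 0.0, 0.0]]
ft_force: [-0.2, 0.3, -0.3]
finger_gap: 0.0598
```

```bash
python3 - <<'E'
from h import *
im,d=manip.get_image('side'); cv2.imwrite('pics/side1.png',cv2.resize(im[180:400,220:480],None,fx=2.5,fy=2.5))
E
```

```text
(no output)
```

View pics/side1.png

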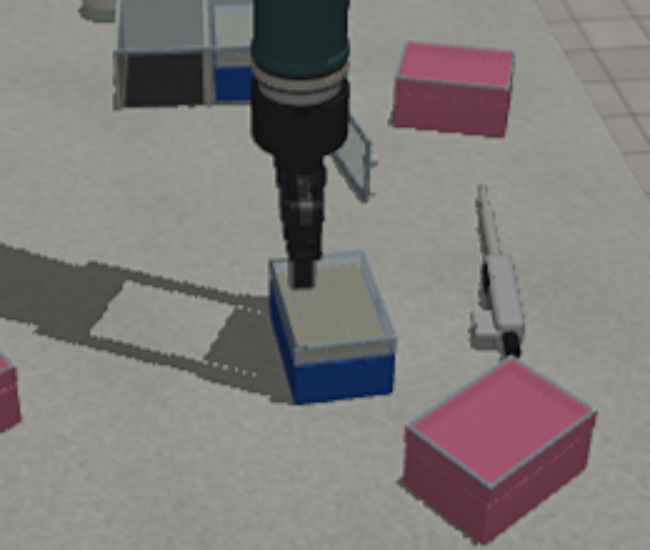

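Lid is shut (crop (330,300)), and the box has not moved. Next is the side push, from the far side toward the robot.

Call:
{"name": "jog_arm", "arguments": {"commands": [[60,0,35,0,0,0,0],[60,0,35,0,0,0,0],[60,0,35,0,0,0,0],[60,40,0,0,0,0,0],[60,43,0,0,0,0,0],[60,0,0,0,0,0,0],[60,0,-8,0,0,0,0],[60,0,-8,0,0,0,0]]}}

```text
time: 5.4
position: [0.6703, -0.2186, 0.0157]
orientation: [[0.005, 0.999, -0.039], [-0.002, -0.039, -0.999], [-1.0, 0.005, 0.002]]
ft_force: [-0.0, 0.8, 0.2]
finger_gap: 0.0599
```

Call:
{"name": "jog_arm", "arguments": {"commands": [[60,0,-10,0,0,0,0],[60,0,-15,0,0,0,0],[60,0,-15,0,0,0,0],[60,0,-15,0,0,0,0],[60,0,-15,0,0,0,0],[60,0,-15,0,0,0,0],[60,0,-15,0,0,0,0],[60,0,-15,0,0,0,0]]}}

```text
time: 6.4
position: [0.5552, -0.2139, 0.0148]
orientation: [[0.005, 0.999, -0.039], [-0.002, -0.039, -0.999], [-1.0, 0.005, 0.002]]
ft_force: [2.3, -1.3, 1.8]
finger_gap: 0.0599
```

Call:
{"name": "jog_arm", "arguments": {"commands": [[60,0,-12,0,0,0,0],[60,0,-8,0,0,0,0],[60,0,-6,0,0,0,0],[60,0,-4,0,0,0,0],[60,0,0,0,0,0,0],[60,0,20,0,0,0,0],[60,-50,20,0,0,0,0],[60,-60,0,0,0,0,0]]}}

```text
time: 7.4
position: [0.5627, -0.2129, 0.1203]
orientation: [[-0.007, 0.999, -0.039], [0.003, -0.039, -0.999], [-1.0, -0.007, -0.003]]
ft_force: [0.3, -0.3, 1.1]
finger_gap: 0.06
```

```bash
python3 - <<'E'
from h import *
plan([((.46,-.33,.12),R_of(-2.5),9),((.46,-.33,.12),R_of(-2.5,30),3),((.46,-.33,.03),R_of(-2.5,30),2)],60)
E
```

```text
14 end [ 0.46 -0.33  0.03] err [-0. -0. -0.]
[[60,0.1,-10.9,13.4,-10.0,0.0,0.0],[60,0.1,-13.1,11.4,-10.0,0.0,0.0],[60,0.1,-14.8,8.9,-10.0,0.0,0.0],[60,0.1,-16.2,6.2,-10.0,0.0,0.0],[60,0.1,-17.0,3.3,-10.0,0.0,0.0],[60,0.0,-17.3,0.3,-10.0,0.0,0.0],[60,0.1,-17.1,-2.7,-10.0,0.0,0.0],[60,0.0,-16.3,-5.6,-10.0,0.0,0.0]]
[[60,0.1,-15.2,-8.4,-10.0,0.0,0.0],[60,0.0,0.0,0.0,0.1,-0.2,10.0],[60,0.0,0.0,0.0,0.1,-0.2,10.0],[60,0.0,0.1,0.0,0.1,-0.2,10.0],[60,38.9,-22.6,-0.1,0.0,0.1,-0.1],[60,39.0,-22.6,0.0,0.0,0.1,-0.1]]
```

Call:
{"name": "jog_arm", "arguments": {"commands": [[60,0,-11,13,-10,0,0],[60,0,-13,11,-10,0,0],[60,0,-15,9,-10,0,0],[60,0,-16,6,-10,0,0],[60,0,-17,3,-10,0,0],[60,0,-17,0,-10,0,0],[60,0,-17,-3,-10,0,0],[60,0,-16,-6,-10,0,0]]}}

```text
time: 8.4
position: [0.4703, -0.3152, 0.121]
orientation: [[-0.004, 0.207, 0.978], [0.002, 0.978, -0.207], [-1.0, 0.001, -0.004]]
ft_force: [-1.2, 0.2, 0.8]
finger_gap: 0.0597
```

Call:
{"name": "jog_arm", "arguments": {"commands": [[60,0,-15,-8,-10,0,0],[60,0,0,0,0,0,10],[60,0,0,0,0,0,10],[60,0,0,0,0,0,10],[60,39,-23,0,0,0,0],[60,39,-23,0,0,0,0],[60,8,-4,0,0,0,0],[60,0,0,0,0,0,0]]}}

```text
time: 9.4
position: [0.4607, -0.3281, 0.0228]
orientation: [[0.018, 0.034, 0.999], [0.501, 0.864, -0.039], [-0.865, 0.502, -0.001]]
ft_force: [0.0, -0.4, 0.4]
finger_gap: 0.06
```

```bash
python3 - <<'E'
from h import *
print(manip.state()['position'],manip.state()['orientation'].round(3).tolist())
im,d=manip.get_image('top'); cv2.imwrite('pics/top2.png',cv2.resize(im[185:295,190:430],None,fx=3.3,fy=3.3,interpolation=cv2.INTER_CUBIC))
E
```

```text
[ 0.46074424 -0.32809663  0.02276538] [[0.018, 0.034, 0.999], [0.501, 0.864, -0.039], [-0.865, 0.502, -0.001]]
```

View pics/top2.png

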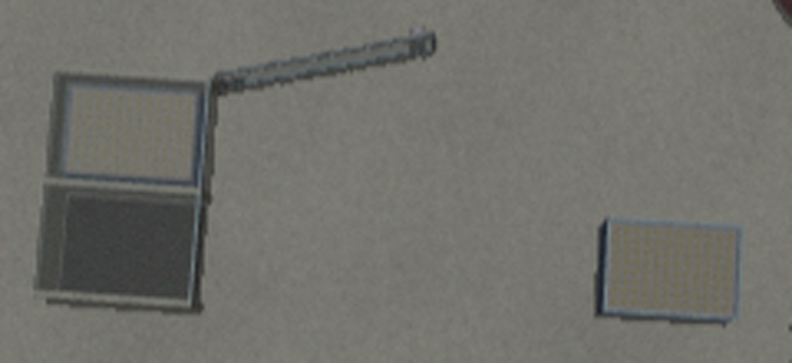

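The box now sits in crop corners (608,218), (741,227), (737,320), (600,313), nearly in line with the bay.

```bash
python3 - <<'E'
from h import *
f=lambda l: np.array(l)/3.3+[190,185]-0.35
P=ray('top',f([(608,218),(741,227),(737,320),(600,313)]),.062)[:,:2]
C=ray('top',f([(57,73),(212,80),(193,304),(38,292)]),.075)[:,:2]
D=ray('top',f([(45,182),(201,189)]),.075)[:,:2]
ang=lambda a:np.degrees(np.arctan2(a[0],a[1])).round(2)  # +: towards +x
print('box c',P.mean(0),'end edges',ang(P[0]-P[1]),ang(P[3]-P[2]),'sides',np.linalg.norm(P-np.roll(P,-1,0),axis=1))
print('cab c',C.mean(0),ang(C[0]-C[1]),ang(C[3]-C[2]),'div',ang(D[0]-D[1]),D)
print('short dirs box',ang(P[0]-P[3])-90,ang(P[1]-P[2])-90,'cab',ang(C[0]-C[3])-90,ang(C[1]-C[2])-90)
for th in [2,2.6,3.5]:
    t=np.radians(th); u=np.array([np.sin(t),np.cos(t)]); v=np.array([-u[1],u[0]])
    liner=C.mean(0)+.0495*v; liner2=D.mean(0)+.0495*v
    for L in(liner,liner2): print(th,L.round(4),'box in liner',((P.mean(0)-L)@u).round(4),((P.mean(0)-L)@v).round(4))
E
```

```text
box c [ 0.47153899 -0.20536172] end edges 2.48 1.49 sides [0.1167292  0.08143968 0.11938209 0.08353587]
cab c [0.53138857 0.27380861] 1.24 2.98 div 1.18 [[0.53353882 0.34399549]
 [0.53073151 0.20730885]]
short dirs box 4.040000000000006 2.230000000000004 cab 1.980000000000004 2.480000000000004
2 [0.4819 0.2755] box in liner -0.481 -0.0064
2 [0.4827 0.2774] box in liner -0.4828 -0.0057
2.6 [0.4819 0.2761] box in liner -0.4814 -0.0114
2.6 [0.4827 0.2779] box in liner -0.4833 -0.0108
3.5 [0.482  0.2768] box in liner -0.4819 -0.019
3.5 [0.4827 0.2787] box in liner -0.4838 -0.0184
```

Call:
{"name": "jog_arm", "arguments": {"commands": [[60,15,26,5,0,0,0],[60,5,8.5,0,0,0,0],[60,5,8.5,-0.2,0,0,0],[60,10,17.3,-0.3,0,0,0],[60,10,17.3,-0.3,0,0,0],[60,10,17.3,-0.3,0,0,0],[60,10,17.3,-0.4,0,0,0],[60,10,17.3,-0.4,0,0,0]]}}

```text
time: 10.45
position: [0.4701, -0.1779, 0.0227]
orientation: [[0.02, 0.034, 0.999], [0.499, 0.865, -0.039], [-0.866, 0.5, 0.0]]
ft_force: [0.1, -2.3, 1.7]
finger_gap: 0.0603
```

Call:
{"name": "jog_arm", "arguments": {"commands": [[60,10,17.3,-0.3,0,0,0],[60,10,17.3,-0.3,0,0,0],[60,10,17.3,-0.3,0,0,0],[60,10,17.3,-0.3,0,0,0],[60,10,17.3,-0.4,0,0,0],[60,10,17.3,-0.4,0,0,0],[60,10,17.3,-0.4,0,0,0],[60,10,17.3,-0.3,0,0,0]]}}

```text
time: 11.45
position: [0.4737, -0.0182, 0.0225]
orientation: [[0.02, 0.034, 0.999], [0.5, 0.865, -0.039], [-0.866, 0.5, -0.0]]
ft_force: [0.4, -2.0, 1.1]
finger_gap: 0.0596
```

Call:
{"name": "jog_arm", "arguments": {"commands": [[60,5,8.6,-0.2,0,0,0],[60,3,5.2,0,0,0,0],[60,0,0,0,0,0,0],[60,0,0,0,0,0,0],[60,0,0,0,0,0,0],[60,0,0,0,0,0,0],[60,0,0,0,0,0,0],[60,0,0,0,0,0,0]]}}

```text
time: 12.45
position: [0.4742, -0.0036, 0.0225]
orientation: [[0.02, 0.034, 0.999], [0.5, 0.865, -0.039], [-0.866, 0.5, 0.0]]
ft_force: [0.4, -0.7, 0.3]
finger_gap: 0.06
```

```bash
python3 - <<'E'
from h import *
for n,s,(r0,r1,c0,c1),k in [('top','3',(195,290,190,350),5),('side','3',(160,300,230,400),4)]:
    im,d=manip.get_image(n); cv2.imwrite(f'pics/{n}{s}.png',cv2.resize(im[r0:r1,c0:c1],None,fx=k,fy=k,interpolation=cv2.INTER_CUBIC))
E
```

```text
(no output)
```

View pics/top3.png

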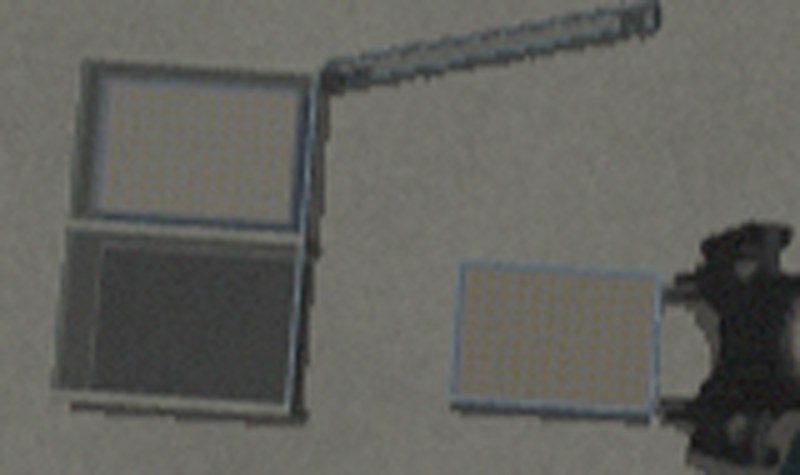

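The box is in line in front of the empty bay, with lid corners at (461,261), (660,273), (656,412) and (451,400). The door is clear.

```bash
python3 - <<'E'
from h import *
f=lambda l: (np.array(l)+.5)/5+[190,195]-0.5
P=ray('top',f([(461,261),(660,273),(656,412),(451,400)]),.062)[:,:2]
C=ray('top',f([(84,61),(319,73),(293,412),(55,393)]),.075)[:,:2]
D=ray('top',f([(68,225),(302,240)]),.075)[:,:2]
W=ray('top',f([(55,393),(293,408)]),.075)[:,:2]
ang=lambda a:np.degrees(np.arctan2(a[0],a[1])).round(2)
print('box',P.mean(0),ang(P[0]-P[1]),ang(P[3]-P[2]),'sides',np.linalg.norm(P-np.roll(P,-1,0),axis=1).round(3))
print('cab',C.mean(0),ang(C[0]-C[1]),ang(C[3]-C[2]),ang(D[0]-D[1]),ang(C[0]-C[3])-90,ang(C[1]-C[2])-90,'sides',np.linalg.norm(C-np.roll(C,-1,0),axis=1).round(3))
print('div front',D[1],'outer front',W[1],'bay mid at front',(D[1]+W[1])/2)
for th in [1.8,2.3,2.8]:
    t=np.radians(th); u=np.array([np.sin(t),np.cos(t)]); v=np.array([-u[1],u[0]])
    for L in (C.mean(0)+.0495*v,D.mean(0)+.0495*v,W.mean(0)-.0495*v): print(th,L.round(4),((P.mean(0)-L)@u).round(4),((P.mean(0)-L)@v).round(4))
E
```

```text
box [0.47770951 0.06091545] 2.06 1.91 sides [0.116 0.08  0.118 0.081]
cab [0.53090519 0.27488533] 1.58 3.12 2.28 2.010000000000005 2.019999999999996 sides [0.137 0.197 0.137 0.193]
div front [0.52873131 0.20883985] outer front [0.43208815 0.21000846] bay mid at front [0.48040973 0.20942415]
1.8 [0.4814 0.2764] -0.2155 -0.0031
1.8 [0.4819 0.2781] -0.2172 -0.0026
1.8 [0.4841 0.2768] -0.216 -0.0003
2.3 [0.4814 0.2769] -0.2159 -0.0049
2.3 [0.482  0.2785] -0.2176 -0.0045
2.3 [0.4841 0.2764] -0.2155 -0.0022
2.8 [0.4815 0.2773] -0.2163 -0.0068
2.8 [0.482 0.279] -0.218 -0.0064
2.8 [0.4841 0.2759] -0.2151 -0.0041
```

View pics/side3.png

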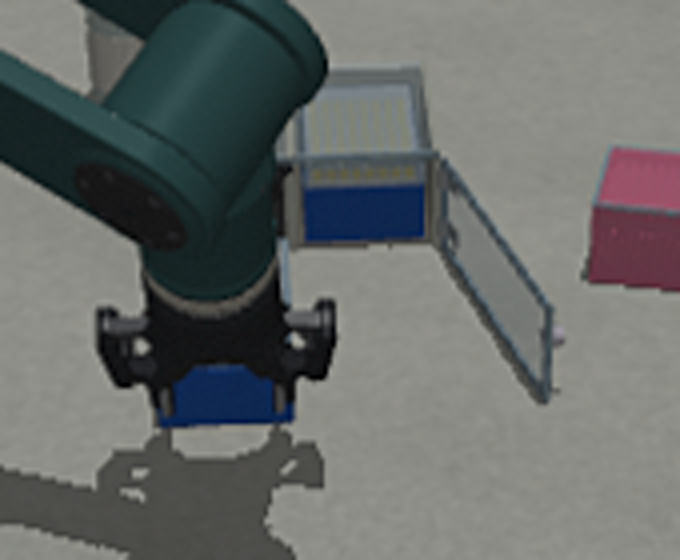

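Call:
{"name": "jog_arm", "arguments": {"commands": [[60,5,8.6,-0.2,0,0,0],[60,7.5,13,-0.3,0,0,0],[60,7.5,13,-0.3,0,0,0],[60,7.5,13,-0.3,0,0,0],[60,7.5,13,-0.3,0,0,0],[60,7.5,13,-0.3,0,0,0],[60,7.5,13,-0.3,0,0,0],[60,5,8.6,-0.2,0,0,0]]}}

```text
time: 13.55
position: [0.4762, 0.1074, 0.0225]
orientation: [[0.019, 0.033, 0.999], [0.5, 0.865, -0.039], [-0.866, 0.5, 0.0]]
ft_force: [-0.6, -1.4, 0.3]
finger_gap: 0.0601
```

Call:
{"name": "jog_arm", "arguments": {"commands": [[60,5,8.6,-0.1,0,0,0],[60,5,8.6,-0.1,0,0,0],[60,5,8.6,-0.1,0,0,0],[60,5,8.6,-0.1,0,0,0],[60,5,8.6,0,0,0,0],[60,5,8.6,0,0,0,0],[60,0,0,0,0,0,0],[60,0,0,0,0,0,0]]}}

```text
time: 14.55
position: [0.4779, 0.1663, 0.0221]
orientation: [[0.019, 0.034, 0.999], [0.5, 0.865, -0.039], [-0.866, 0.5, -0.001]]
ft_force: [0.9, -0.8, 0.3]
finger_gap: 0.0598
```

Call:
{"name": "jog_arm", "arguments": {"commands": [[60,4,6.9,0,0,0,0],[60,4,6.9,0,0,0,0],[60,4,6.9,0,0,0,0],[60,4,6.9,0,0,0,0],[60,3,5.2,0,0,0,0],[60,2,3.5,0,0,0,0],[60,0,0,0,0,0,0],[60,0,0,0,0,0,0]]}}

```text
time: 15.55
position: [0.48, 0.208, 0.0224]
orientation: [[0.02, 0.034, 0.999], [0.5, 0.865, -0.039], [-0.866, 0.5, 0.0]]
ft_force: [-0.7, -0.6, 0.1]
finger_gap: 0.06
```

```bash
python3 - <<'E'
from h import *
im,d=manip.get_image('top'); cv2.imwrite('pics/top4.png',cv2.resize(im[195:290,190:350],None,fx=5,fy=5,interpolation=cv2.INTER_CUBIC))
E
```

```text
(no output)
```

View pics/top4.png

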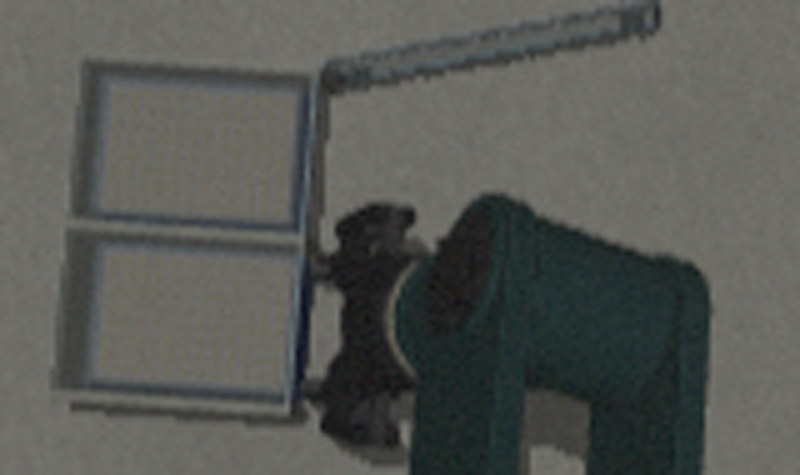

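Call:
{"name": "jog_arm", "arguments": {"commands": [[60,1,1.7,0,0,0,0],[60,1,1.7,0,0,0,0],[60,1,1.7,0,0,0,0],[60,0,0,0,0,0,0],[60,-5,-9,0,0,0,0],[60,-15,-26,0,0,0,0],[60,-20,-35,0,0,0,0],[60,-20,-35,0,0,0,0]]}}

```text
time: 16.6
position: [0.4749, 0.0917, 0.0216]
orientation: [[0.019, 0.034, 0.999], [0.5, 0.865, -0.039], [-0.866, 0.5, -0.0]]
ft_force: [0.7, -0.0, -0.2]
finger_gap: 0.0601
```

```bash
python3 - <<'E'
from h import *
# door swing geometry: hinge, edge angle
h=np.array([.6277,.1992]); e=np.array([.6664,.0063])
print('door heading deg',np.degrees(np.arctan2(*(e-h)[::-1])))
t=np.radians(2.1); u=np.array([np.sin(t),np.cos(t)]); v=np.array([-u[1],u[0]])
hh=np.array([.5311,.2745])-.071*u-.1015*v; print('hinge from cab',hh)
d=e-hh; print('len',np.linalg.norm(d),'open rad',np.arctan2(-(d@u),d@v))
print(manip.state()['qpos'].round(1))
E
```

```text
door heading deg -78.65579971935219
hinge from cab [0.62993013 0.19982835]
len 0.196934691824832 open rad 1.7937110454574283
[-15.4   7.  107.   30.2  75.6 -23.4]
```

```bash
python3 - <<'E'
from h import *
t=np.radians(2.1); u=np.array([np.sin(t),np.cos(t)]); v=np.array([-u[1],u[0]]); hh=np.array([.63,.1995])
def pt(th,off,z=.03,r=.15):
    y=-r*np.sin(th)-off*np.cos(th); w=-r*np.cos(th)+off*np.sin(th)
    return np.array([*(hh+y*u-w*v),z])
A=R_of(-2.2); s=manip.state(); R0=s['orientation']; p0=s['position']
S=pt(1.79,.055)
W=[(p0+[0.05,-.0,.13],R0,2),((S[0],S[1],.15),A,6),(S,A,2)]
ths=np.linspace(1.79,.12,16)
for i,th in enumerate(ths): W.append((pt(th,.02 if i else .03),A,1))
W+= [(pt(0,.02),A,2),(pt(0,.013),A,4)]
plan(W,0)
E
```

```text
32 end [0.4796 0.192  0.03  ] err [ 0.  0. -0.]
[[0,-55.8,33.4,25.0,0.0,0.0,0.0],[0,-55.8,33.3,25.0,0.0,0.0,0.0],[0,-1.6,-3.4,31.2,0.0,0.0,-5.0],[0,-1.3,-3.5,31.2,0.0,0.0,-5.0],[0,-1.0,-3.6,31.2,0.0,0.0,-5.0],[0,-0.7,-3.7,31.2,0.0,0.0,-5.0],[0,-0.4,-3.7,31.3,0.0,0.0,-5.0],[0,-0.1,-3.8,31.2,0.0,0.0,-5.0]]
[[0,60.0,0.0,0.0,0.0,0.0,0.0],[0,60.0,0.0,0.0,0.0,0.0,0.0],[0,0.0,-5.5,-24.3,0.0,0.0,0.0],[0,0.0,-7.2,-25.9,0.0,0.0,0.0],[0,0.0,-3.1,-16.5,0.0,0.0,0.0],[0,0.0,-1.3,-16.8,0.0,0.0,0.0],[0,0.0,0.6,-16.9,0.0,0.0,0.0],[0,0.0,2.5,-16.6,0.0,0.0,0.0]]
[[0,0.0,4.3,-16.3,0.0,0.0,0.0],[0,0.0,6.1,-15.7,0.0,0.0,0.0],[0,0.0,7.8,-14.9,0.0,0.0,0.0],[0,0.0,9.4,-14.0,0.0,0.0,0.0],[0,0.0,10.9,-12.8,0.0,0.0,0.0],[0,0.0,12.2,-11.6,0.0,0.0,0.0],[0,0.0,13.5,-10.1,0.0,0.0,0.0],[0,0.0,14.5,-8.6,0.0,0.0,0.0]]
[[0,0.0,15.4,-6.9,0.0,0.0,0.0],[0,0.0,16.0,-5.1,0.0,0.0,0.0],[0,0.0,8.9,-1.8,0.0,0.0,0.0],[0,0.0,8.9,-1.7,0.0,0.0,0.0],[0,0.0,1.7,0.0,0.0,0.0,0.0],[0,0.0,1.8,0.0,0.0,0.0,0.0],[0,0.0,1.7,0.0,0.0,0.0,0.0],[0,0.0,1.8,0.0,0.0,0.0,0.0]]
```

Call:
{"name": "jog_arm", "arguments": {"commands": [[0,-45,26,10,0,0,0],[0,-45,26,20,0,0,0],[0,-25,12,30,0,0,-5],[0,-1,-4,32,0,0,-5],[0,-1,-4,32,0,0,-5],[0,-1,-4,35,0,0,-5],[0,0,-4,35,0,0,-5],[0,0,-4,35,0,0,-5]]}}

```text
time: 17.6
position: [0.7041, 0.061, 0.1507]
orientation: [[-0.001, 0.04, 0.999], [-0.003, 0.999, -0.04], [-1.0, -0.003, -0.001]]
ft_force: [0.6, 0.2, 0.5]
finger_gap: -0.0002
```

```bash
python3 - <<'E'
from h import *
t=np.radians(2.1); u=np.array([np.sin(t),np.cos(t)]); v=np.array([-u[1],u[0]]); hh=np.array([.63,.1995])
def pt(th,off,z=.03,r=.15):
    y=-r*np.sin(th)-off*np.cos(th); w=-r*np.cos(th)+off*np.sin(th)
    return np.array([*(hh+y*u-w*v),z])
A=R_of(-2.2); S=pt(1.79,.055)
print(manip.state()['position'],S)
plan([((S[0],S[1],.15),A,1),(S,A,3),(S,A,1),(pt(1.79,.035),A,1),(pt(1.79,.02),A,2)],0)
E
```

```text
[0.70413219 0.06102241 0.15074403] [0.71131703 0.06197713 0.03      ]
8 end [0.6769 0.0556 0.03  ] err [ 0.  0. -0.]
[[0,0.7,1.2,7.1,-0.1,0.0,0.2],[0,40.0,0.0,0.0,0.0,0.0,0.0],[0,40.0,0.0,0.1,0.0,0.0,0.0],[0,40.0,0.0,0.0,0.0,0.0,0.0],[0,0.0,0.0,0.0,0.0,0.0,0.0],[0,0.0,-4.4,-19.5,0.0,0.0,0.0],[0,0.0,-1.7,-7.3,0.0,0.0,0.0],[0,0.1,-1.6,-7.3,0.0,0.0,0.0]]
```

Call:
{"name": "jog_arm", "arguments": {"commands": [[0,0,1,7,0,0,0],[0,40,0,0,0,0,0],[0,40,0,0,0,0,0],[0,40,0,0,0,0,0],[0,0,0,0,0,0,0],[0,0,-4,-20,0,0,0],[0,0,-2,-7,0,0,0],[0,0,-2,-7,0,0,0]]}}

```text
time: 18.6
position: [0.6768, 0.0556, 0.0333]
orientation: [[0.004, 0.04, 0.999], [0.0, 0.999, -0.04], [-1.0, 0.0, 0.004]]
ft_force: [0.3, 0.1, 1.5]
finger_gap: -0.0005
```

Call:
{"name": "jog_arm", "arguments": {"commands": [[0,0,-3,-16.5,0,0,0],[0,0,-1.5,-17,0,0,0],[0,0,0.5,-17,0,0,0],[0,0,2.5,-16.5,0,0,0],[0,0,4.5,-16.5,0,0,0],[0,0,6,-15.5,0,0,0],[0,0,8,-15,0,0,0],[0,0,9.5,-14,0,0,0]]}}

```text
time: 19.6
position: [0.549, 0.0878, 0.0317]
orientation: [[0.002, 0.04, 0.999], [0.0, 0.999, -0.04], [-1.0, 0.0, 0.001]]
ft_force: [0.8, -0.5, 0.3]
finger_gap: 0.0002
```

Call:
{"name": "jog_arm", "arguments": {"commands": [[0,0,11,-13,0,0,0],[0,0,12,-11.5,0,0,0],[0,0,13.5,-10,0,0,0],[0,0,14.5,-8.5,0,0,0],[0,0,15,-7,0,0,0],[0,0,10,-4,0,0,0],[0,0,6,-2,0,0,0],[0,0,6,-2,0,0,0]]}}

```text
time: 20.6
position: [0.4948, 0.1778, 0.0309]
orientation: [[0.0, 0.039, 0.999], [-0.0, 0.999, -0.039], [-1.0, -0.0, 0.0]]
ft_force: [-0.7, 0.0, -0.6]
finger_gap: 0.0001
```

```bash
python3 - <<'E'
from h import *
print(manip.state()['position'])
im,d=manip.get_image('top'); a=cv2.resize(im[195:290,190:350],None,fx=3.5,fy=3.5)
im,d=manip.get_image('side'); b=cv2.resize(im[160:270,230:400],None,fx=2.3,fy=2.3)
w=max(a.shape[1],b.shape[1]); f=lambda x:cv2.copyMakeBorder(x,0,0,0,w-x.shape[1],0)
o=np.vstack([f(a),f(b)]); print(o.shape); cv2.imwrite('pics/both5.png',o)
E
```

```text
[0.49477218 0.1778254  0.03092024]
(585, 560, 3)
```

View pics/both5.png

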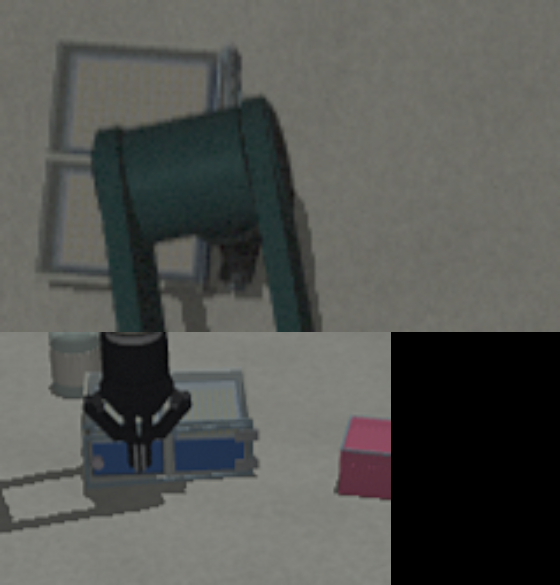

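The door is almost shut, with its knob at (97,463) in the side crop. I'll press gently until contact.

Call:
{"name": "jog_arm", "arguments": {"commands": [[0,0,2,-1,0,0,0],[0,0,2,0,0,0,0],[0,0,1,0,0,0,0],[0,0,1,0,0,0,0],[0,0,1,0,0,0,0],[0,0,0,0,0,0,0],[0,0,0,0,0,0,0],[0,0,0,0,0,0,0]]}}

```text
time: 21.7
position: [0.494, 0.1846, 0.0309]
orientation: [[0.0, 0.039, 0.999], [-0.0, 0.999, -0.039], [-1.0, -0.0, 0.0]]
ft_force: [-0.4, 0.2, -0.3]
finger_gap: -0.0001
```

Call:
{"name": "jog_arm", "arguments": {"commands": [[0,0,1,0,0,0,0],[0,0,1,0,0,0,0],[0,0,0.5,0,0,0,0],[0,0,0.5,0,0,0,0],[0,0,0,0,0,0,0],[0,0,0,0,0,0,0],[0,0,0,0,0,0,0],[0,0,0,0,0,0,0]]}}

```text
time: 22.7
position: [0.4941, 0.1876, 0.031]
orientation: [[0.0, 0.039, 0.999], [-0.0, 0.999, -0.039], [-1.0, -0.0, 0.0]]
ft_force: [-0.3, -0.1, 1.2]
finger_gap: -0.0001
```

Call:
{"name": "jog_arm", "arguments": {"commands": [[0,0,0.5,0,0,0,0],[0,0,0.5,0,0,0,0],[0,0,0.5,0,0,0,0],[0,0,0.5,0,0,0,0],[0,0,0,0,0,0,0],[0,0,0,0,0,0,0],[0,0,0,0,0,0,0],[0,0,0,0,0,0,0]]}}

```text
time: 23.7
position: [0.4941, 0.1896, 0.0309]
orientation: [[0.0, 0.039, 0.999], [-0.0, 0.999, -0.039], [-1.0, -0.0, 0.0]]
ft_force: [-0.2, 0.4, 0.8]
finger_gap: 0.0003
```

Call:
{"name": "jog_arm", "arguments": {"commands": [[0,0,0.5,0,0,0,0],[0,0,0.5,0,0,0,0],[0,0,0.5,0,0,0,0],[0,0,0,0,0,0,0],[0,0,0,0,0,0,0],[0,0,0,0,0,0,0],[0,0,0,0,0,0,0],[0,0,0,0,0,0,0]]}}

```text
time: 24.7
position: [0.4942, 0.1911, 0.0309]
orientation: [[0.0, 0.039, 0.999], [-0.0, 0.999, -0.039], [-1.0, -0.0, 0.0]]
ft_force: [-0.2, 0.7, -0.7]
finger_gap: -0.0003
```

Call:
{"name": "jog_arm", "arguments": {"commands": [[0,0,0.5,0,0,0,0],[0,0,0.5,0,0,0,0],[0,0,0.5,0,0,0,0],[0,0,0.5,0,0,0,0],[0,0,0.5,0,0,0,0],[0,0,0,0,0,0,0],[0,0,0,0,0,0,0],[0,0,0,0,0,0,0]]}}

```text
time: 25.7
position: [0.4942, 0.1926, 0.0309]
orientation: [[-0.0, 0.04, 0.999], [-0.002, 0.999, -0.04], [-1.0, -0.002, -0.0]]
ft_force: [-1.3, -4.8, 1.8]
finger_gap: 0.0
```

```bash
python3 - <<'E'
from h import *
print(manip.state()['ft_force'])
im,d=manip.get_image('side'); cv2.imwrite('pics/side6.png',cv2.resize(im[170:240,250:350],None,fx=7,fy=7,interpolation=cv2.INTER_CUBIC))
E
```

```text
[-1.29556375 -4.75905469  1.79242257]
```

View pics/side6.png

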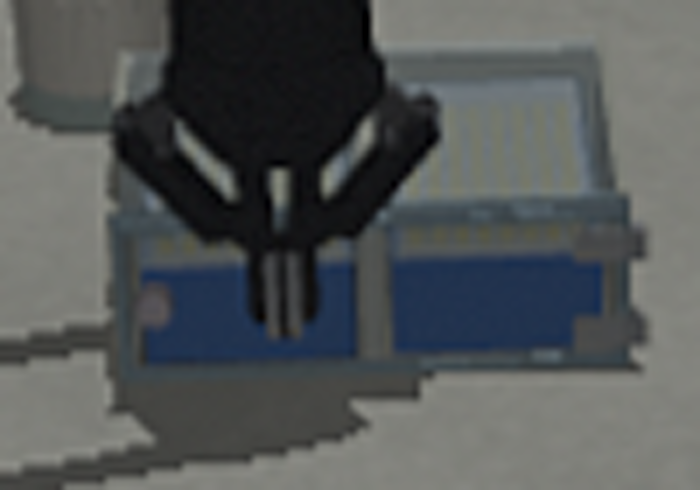

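Firm contact at 4.8 N, and the door lies flat on the front. I'll retreat and verify.

Call:
{"name": "jog_arm", "arguments": {"commands": [[0,0,-2,0,0,0,0],[0,0,-5,0,0,0,0],[0,0,-20,0,0,0,0],[0,0,-40,0,0,0,0],[0,-30,-50,0,0,0,0],[0,-40,-45,0,0,0,0],[0,-40,-45,0,0,0,0],[0,-40,-45,0,0,0,0]]}}

```text
time: 26.75
position: [0.4836, -0.0605, 0.1823]
orientation: [[0.001, 0.04, 0.999], [-0.0, 0.999, -0.04], [-1.0, -0.0, 0.001]]
ft_force: [0.9, 0.9, -0.6]
finger_gap: 0.0001
```

```bash
python3 - <<'E'
from h import *
im,d=manip.get_image('top'); a=cv2.resize(im[195:285,190:280],None,fx=5,fy=5,interpolation=cv2.INTER_CUBIC)
cv2.imwrite('pics/top7.png',a)
print([(round(r['score'],2),r['rect']) for r in manip.silhouettes('tipbox','top')][:5])
E
```

```text
[(0.98, [450.8, 184.9, 51.4, 52.6]), (0.67, [268.9, 156.9, 40.3, 50.1]), (0.61, [416.6, 335.1, 47.9, 52.2]), (0.48, [367.5, 170.3, 84.7, 21.7])]
```

View pics/top7.png

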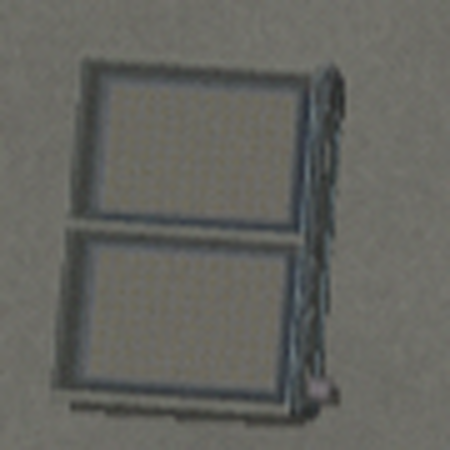

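Both boxes lie wholly inside, with our lid at about (85–285, 240–395). The door line is parallel to the front edge, with the knob at (320,388). Nothing is touching the robot.

```bash
python3 -c "
from cell import manip
print(manip.hand_in(), manip.state()['time'])"
```

```text
the job is handed in; nothing more can be done
the job is handed in; nothing more can be done
```

The tip box is in the empty bay with its lid shut, the cabinet door is closed, and I handed the job in at about 27 s. The hand-in gave no verdict.

**What I did**
- I tipped the lid shut with the fingers.
- I pushed the box sideways until it lined up with the bay, then pushed it in end first with a tilted two-finger push. It went in without jamming.
- I swung the door shut and pressed until it was firmly against the front, at about 4.8 N, then drew the arm well clear.

**Last checks**
- **Box depth:** the last top picture shows the box fully inside, at about the same depth as the stored box. By the arm's position its centre is about 1 mm past the liner centre, good to a few mm.
- **Door:** its top edge is parallel to the cabinet front to within about 0.5°.
- **Not checked by number:** I read the final lid angle from the picture only. The network did not find the box through the roof, so I did not confirm its sideways position. The bay walls leave it only about 5 mm either way.
- **Other objects:** the stored box looked unmoved in the pictures. I did not re-measure the tube rack, bottle or pipette, but the pushes kept clear of them.
- **Disagreement:** my door contact estimate was about 5 to 8 mm short, so closing it took a few extra small pushes.

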